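Stand the slumped gift cartons back up

ROBOT

A 6-joint arm with a two-finger parallel gripper is mounted at the origin on the work surface. World frame = base frame: x ahead of the robot, y to its left, z up, the work surface at z = 0. Lengths are in m, angles in rad, forces in N, time in s.
With the tool pointing down it reaches from about 0.375 to 0.925 m from the base axis. Payload 5.7 kg.
Tool frame: the origin (TCP) lies at the very end of the fingers, on their centre line; the grasp point (between the pads) lies 19 mm behind it (manip.grasp_offset is the distance from the TCP to the grasp point, in m); z points along the fingers, y is the direction in which the jaws open and shut (so a half turn about z gives the same grasp; the last joint's range is limited). The gripper opens to 85 mm and grips with 20 to 120 N. Pads are 22 mm wide; open, the fingers measure 114 mm over their backs; the gripper's body (76 mm by 85 mm) begins 54 mm behind the grasp point. The pads swing forward as they close: fully open they stand 13 mm farther back than shut.
Start: joints at [-1.343, 0.359, 1.51, -0, 1.272, -0.115], TCP at [0.202, -0.565, 0.21] pointing down, gripper open.
Joint ranges: [-2.97, 2.97], [-1.01, 2.36], [0.21, 2.38], [-0.96, 4.11], [0.2, 2.71], [-2.98, 2.98]. Speed limits (rad/s): [2.39, 2.39, 3.14, 3.14, 3.14, 3.14].

INTERFACE

Orientations are given as a rotation vector (axis times angle).
In Python, from rig import manip gives the robot as it stands. Calls block until the motion is done:
- manip.goto(position, orientation): joint-space move of the TCP to a pose.
- manip.servo_line(position, orientation=None, v=0.15, threshold=None): straight line of the TCP; orientation=None keeps the orientation; v is the mean speed in m/s. With threshold (N) it stops when the force on the tool has changed by that much, and returns True; else False.
- manip.movej(angles): joint-space move.
- manip.gripper_to(opening): finger opening in m; the grip force is fixed at half the most; returns when the fingers have stopped.
- manip.hold(seconds).
- manip.solve_ik(position, orientation): joint angles nearest the present ones, or None.
- manip.read_camera(name): name is "scene" or "top" or "wrist"; returns a dict with "image" (384x512x3 uint8, blue, green, red), "fx", "fy", "cx", "cy" (pixels), "R" (3x3) and "t" (3): a world point X has camera coordinates R X + t. Camera axes: x right, y down, z forward; pixel columns grow to the right and rows downward; lengths in m; the calibration is good to about 2 mm. A picture is of the moment at which its call begins. There is no depth.
A pose or a line that the arm cannot do raises manip.PlanningError and nothing moves.
- manip.sign_off(): hands the job in, once; it reports no verdict.
Trained networks look in a picture, given as the dict that the camera call returned (one of the last four; its "shot" number tells which), for a name from the list of things; names that differ only in an ending like _2 or _b are one class to them, and where a whole thing is asked for, a point or a joint stands for the part that bears it (a point fixed in the world has none). Each returns a list of dicts, best first, with "conf" (0 to 1); they miss things now and then, are a little off and sometimes report something else, mostly with a low value. They report only what shows in the picture. A call takes as long as a camera call. They do not tell look-alikes from the thing itself.
- manip.masks_of(picture, thing): "mask" (384x512 bool, what is visible of it).
- manip.tip_of(picture, thing): "at" ([x, y, z] in m, in world coordinates, good to about 4 mm: a listed point, or the origin of a listed thing).
Readings, each from a call of its own:
- manip.current_clock(): time.
- manip.current_qpos(): joint angles.
- manip.current_joint_velocities(): joint speeds.
- manip.current_joint_efforts(): joint torques, N m.
- manip.current_tool_pos(): TCP position.
- manip.current_ee_rot(): TCP orientation.
- manip.current_contact_force(): force on the tool from outside, world axes, zero at the start.
- manip.current_moment(): the same for the moment, N m.
- manip.current_width(): finger opening in m.
Only numpy, scipy, OpenCV 4.12 (cv2) and the standard library are available. Lean on these libraries where they do the work, as an engineer would, in place of code of your own. Each camera call takes 0.05 s, during which the arm holds its last target. There are 200 camera calls.

TASK

Two gift cartons on the packing table have slumped against the grey crates. Push each one gently at its top with the fingers until it stands upright by itself on its base, on the spot and still squarely facing its crate, but clear of it. Do not grip, lift or shove the cartons along or knock them over, and leave the carton that already stands and everything else on the table alone.

Things in the scene. Friction and masses are not known exactly. Their poses are not given: they have to be found in the camera images.
- tall_carton: The taller, narrower leaning kraft gift carton with a white paper band: rigid closed box 90 (its x) x 100 (y) x 230 mm (z), 0.28 to 0.56 kg. Origin: centre of its underside; z runs up to its top. It starts leaning about 35 degrees from vertical towards its own +x, its +x face on the top edge of a grey crate and only its lower +x edge on the table.
- tall_carton_foot (a point): Middle of that carton's lower +x edge, on which it rests. Pushed at its top back against the lean it pivots on this edge; once nearer the vertical than about 21 degrees it drops onto its base by itself and rocks briefly. Axes as the carton.
- tall_carton_heel (a point): Middle of its lower -x edge, raised while it leans. Axes as the carton.
- tall_carton_top_edge (a point): Middle of the upper edge of its +x (leaning, crate-side) face, about 189 mm above the table at the start and overhanging the crate; the other upper edge is higher. A fingertip fits between this edge and the crate below. Axes as the carton.
- tall_crate: Fixed grey plastic crate, 125 (x) x 130 (y) x 100 mm high, filled with chocolate cups just below its rim. The taller, narrower leaning carton leans on it. Origin: on the table, between carton and crate; the crate spans its x from 9 to 134 mm, centred in y; +x points the way the carton leans.
- wide_carton: The lower, wider leaning kraft gift carton with a white paper band: rigid closed box 90 (its x) x 150 (y) x 190 mm (z), 0.28 to 0.56 kg. Origin: centre of its underside; z runs up to its top. It starts leaning about 38 degrees from vertical towards its own +x, its +x face on the top edge of a grey crate and only its lower +x edge on the table.
- wide_carton_foot (a point): Middle of that carton's lower +x edge, on which it rests. Pushed at its top back against the lean it pivots on this edge; once nearer the vertical than about 25 degrees it drops onto its base by itself and rocks briefly. Axes as the carton.
- wide_carton_heel (a point): Middle of its lower -x edge, raised while it leans. Axes as the carton.
- wide_carton_top_edge (a point): Middle of the upper edge of its +x (leaning, crate-side) face, about 150 mm above the table at the start and overhanging the crate; the other upper edge is higher. A fingertip fits between this edge and the crate below. Axes as the carton.
- wide_crate: Fixed grey plastic crate, 125 (x) x 180 (y) x 85 mm high, filled with chocolate cups just below its rim. The lower, wider leaning carton leans on it. Origin: on the table, between carton and crate; the crate spans its x from 2 to 127 mm, centred in y; +x points the way the carton leans.
- standing_carton: Bystander: a carton like the tall one (90 x 100 x 230 mm) that already stands upright. Origin: centre of its underside, z up.
- jar: Bystander: jar, 60 mm across, 85 mm high, origin at the centre of its underside.
- bowl: Bystander: white ceramic bowl, 90 mm across, 45 mm high, origin at the centre of its underside.
- tape: Bystander: roll of clear tape lying flat, 90 mm across, 25 mm high, origin at the centre of its underside.
- spatula: Bystander: spatula lying on the table, its length along its x, origin on its underside.
- can: Bystander: can, 66 mm across, 100 mm high, origin at the centre of its underside.
- cup_stack: Bystander: small stack of paper cases, 40 mm across, 50 mm high, origin at the centre of its underside.
Things that resemble listed ones, but are neither listed nor needed, are in the scene too. What is shaped like the tall_carton but green is not meant. What is shaped like the wide_crate but red is not meant.

How it is judged:
By the outcome, as a careful person would: the job done as asked, in the order asked, and still so for the second after the job is handed in, with the robot touching nothing.
It also fails if it takes over 54 s, if anything falls off the work surface, if the arm or the gripper's body presses on something with over 40 N, if the wrist force passes 120 N, or if a joint passes its speed limit or range.

## Working session

There is one attempt and no reset: what is moved stays moved. The work goes in short steps, each a Python script; the robot and the scene stay as the last script left them, time stands still between calls to the robot, and variables do not carry over. Pictures are saved under pics/ and viewed, about 8 in all and at most 12, crops included, and the job is handed in when it is done.

```bash
mkdir -p pics; ls; python3 - <<'E'
from rig import manip
import cv2,numpy as np
ims={}
for c in ("scene","top"):
    p=manip.read_camera(c); ims[c]=p
    print(c,np.round(p["R"],3).tolist(),np.round(p["t"],3),p["fx"])
    for n in ["tall_carton","tall_carton_foot","tall_carton_heel","tall_carton_top_edge","tall_crate","wide_carton","wide_carton_foot","wide_carton_heel","wide_carton_top_edge","wide_crate","standing_carton"]:
        print(n,[(round(d["conf"],2),np.round(d["at"],3).tolist()) for d in manip.tip_of(p,n)[:4]])
cv2.imwrite("pics/a.png",np.hstack([ims["scene"]["image"],ims["top"]["image"]])[:, :])
cv2.imwrite("pics/a.png",cv2.resize(np.vstack([ims["scene"]["image"],ims["top"]["image"]]),(400,600)))
cv2.imwrite("pics/s.png",cv2.resize(ims["scene"]["image"],(800,600)))
cv2.imwrite("pics/t.png",cv2.resize(ims["top"]["image"],(800,600)))
print(manip.current_clock())
E
```

```text
pics
scene [[-0.815, 0.58, 0.006], [0.371, 0.529, -0.764], [-0.446, -0.62, -0.646]] [ 0.444 -0.112  1.536] 370.7402278602763
tall_carton [(0.98, [0.662, -0.324, 0.045]), (0.71, [0.351, -0.294, 0.024]), (0.66, [0.631, -0.041, 0.028]), (0.25, [0.533, -0.031, -0.003])]
tall_carton_foot [(0.9, [0.656, -0.327, 0.001])]
tall_carton_heel [(0.8, [0.658, -0.322, 0.088]), (0.59, [0.319, -0.275, 0.05]), (0.4, [0.352, -0.292, 0.027])]
tall_carton_top_edge [(0.59, [0.632, -0.042, 0.027])]
tall_crate [(0.63, [0.441, -0.33, 0.0])]
wide_carton [(0.63, [0.634, -0.043, 0.03]), (0.42, [0.807, -0.039, 0.0]), (0.16, [0.48, -0.03, 0.153])]
wide_carton_foot []
wide_carton_heel [(0.79, [0.663, -0.046, 0.055]), (0.5, [0.44, -0.332, -0.004])]
wide_carton_top_edge [(0.87, [0.481, -0.031, 0.15])]
wide_crate [(0.68, [0.533, -0.03, -0.004]), (0.64, [0.71, 0.454, 0.001]), (0.64, [0.767, -0.195, -0.005]), (0.25, [0.322, -0.275, 0.05])]
standing_carton [(0.82, [0.443, 0.309, -0.0])]
top [[-0.03, -1.0, 0.002], [-0.986, 0.029, -0.163], [0.163, -0.007, -0.987]] [0.018 0.553 1.537] 450.36159280721944
tall_carton [(0.81, [0.355, -0.29, 0.027]), (0.67, [0.661, -0.323, 0.043])]
tall_carton_foot [(0.82, [0.66, -0.326, 0.002]), (0.64, [0.388, -0.308, -0.001])]
tall_carton_heel [(0.83, [0.317, -0.276, 0.051]), (0.65, [0.661, -0.323, 0.088]), (0.42, [0.529, -0.032, 0.002])]
tall_carton_top_edge [(0.86, [0.505, -0.357, 0.19]), (0.67, [0.852, -0.451, 0.003]), (0.34, [0.27, 0.325, -0.0])]
tall_crate [(0.96, [0.446, -0.332, 0.0])]
wide_carton [(0.94, [0.629, -0.046, 0.025])]
wide_carton_foot []
wide_carton_heel []
wide_carton_top_edge [(0.75, [0.482, -0.028, 0.149]), (0.55, [0.777, 0.206, 0.001])]
wide_crate [(0.98, [0.535, -0.032, 0.002]), (0.87, [0.71, 0.458, 0.001])]
standing_carton [(0.66, [0.447, 0.309, 0.002])]
1.2
```

View pics/s.png

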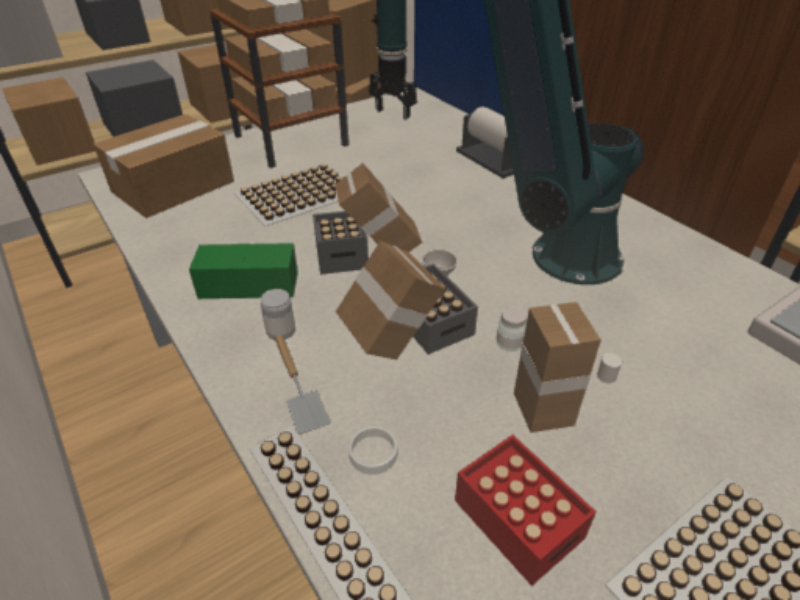

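View pics/t.png

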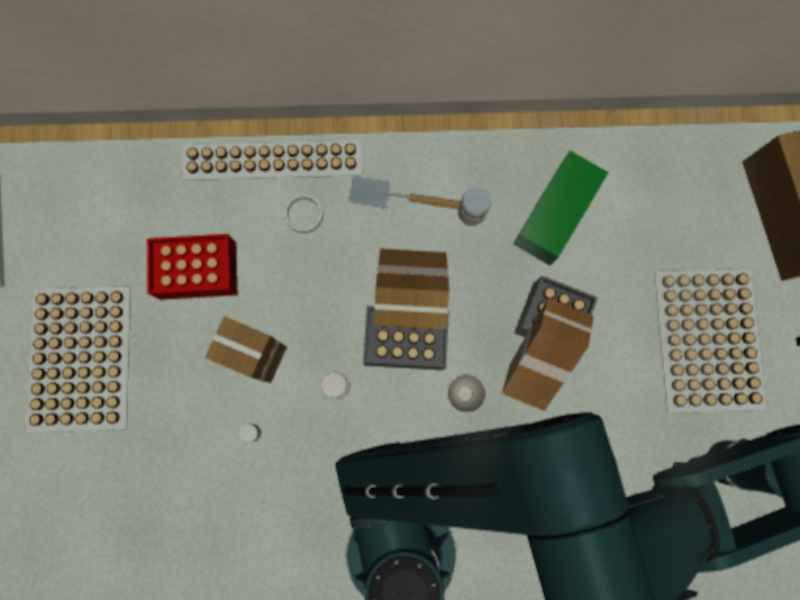

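Tall carton: the brown one at about (545,350) in the top view. Its look-alike is the solid green box lying at (560,205), which I will not use. Wide carton: at (412,290), leaning on the grey crate at (405,338). The red crate at (190,265) is a look-alike. Both fits agree with the geometry given: the tall foot is about 60 mm from the crate origin and its top edge is at z = 0.19, and the wide top edge is at z = 0.15. One enlarged crop will confirm this before I reach.

```bash
cat > h.py <<'E'
from rig import manip
import numpy as np, cv2
from scipy.spatial.transform import Rotation as Ro
Z=np.array([0,0,1.])
C={"tall":dict(foot=np.array([.388,-.308,0]),yaw=np.deg2rad(-23.2),H=.23,th0=35,th1=15,tilt=15),
   "wide":dict(foot=np.array([.600,-.039,0]),yaw=np.deg2rad(175.5),H=.19,th0=38,th1=18,tilt=8)}
def pose(c,th,back=0,up=0,s=.022,w=.011,flip=1):
    t=np.deg2rad(c["tilt"]);a=np.deg2rad(th);d=np.array([np.cos(c["yaw"]),np.sin(c["yaw"]),0])
    u=np.cos(t)*Z+np.sin(t)*d; n=np.cos(t)*d-np.sin(t)*Z
    E=c["foot"]+c["H"]*(np.sin(a)*d+np.cos(a)*Z)
    y=flip*np.cross(Z,d); R=np.column_stack([np.cross(y,-u),y,-u])
    return E-s*u+w*n+back*d+up*Z, Ro.from_matrix(R).as_rotvec()
def proj(p,X):
    q=p["R"]@X+p["t"]; return int(round(p["fx"]*q[0]/q[2]+p["cx"])),int(round(p["fy"]*q[1]/q[2]+p["cy"]))
E
python3 - <<'E'
from h import *
for k,c in C.items():
  for f in (1,-1):
    print(k,f,[None if (q:=manip.solve_ik(*pose(c,th,b,u,flip=f))) is None else np.round(q,2).tolist() for th,b,u in ((c["th0"],.03,.15),(c["th0"],.03,0),(c["th1"],0,0))])
# model box overlay
B={"tall":(.09,.10,.23),"wide":(.09,.15,.19)}
tiles=[]
for cam in ("scene","top"):
  p=manip.read_camera(cam); im=cv2.resize(p["image"],None,fx=3,fy=3)
  for k,c in C.items():
    a=np.deg2rad(c["th0"]);d=np.array([np.cos(c["yaw"]),np.sin(c["yaw"]),0]);y=np.cross(Z,d)
    up=np.sin(a)*d+np.cos(a)*Z;xx=np.cos(a)*d-np.sin(a)*Z;L=B[k]
    v=[tuple(3*np.array(proj(p,c["foot"]-i*L[0]*xx+(j-.5)*L[1]*y+m*L[2]*up))) for i in(0,1) for j in(0,1) for m in(0,1)]
    for i in range(8):
      for b in (1,2,4):
        if not i&b: cv2.line(im,tuple(map(int,v[i])),tuple(map(int,v[i|b])),(0,0,255) if k=="tall" else (255,0,0),1)
  tiles.append(im[250:730,560:960] if cam=="scene" else im[420:900,640:1220][:, 30:])
cv2.imwrite("pics/c.png",np.hstack([cv2.resize(t,(400,int(t.shape[0]*400/t.shape[1])))[:345] for t in tiles]))
E
```

```text
tall 1 [[-0.67, 0.55, 0.98, -0.07, 1.86, -1.85], [-0.67, 0.63, 1.18, -0.07, 1.58, -1.83], [-0.71, 0.46, 1.41, -0.08, 1.52, -1.86]]
tall -1 [[-0.67, 0.55, 0.98, -0.07, 1.86, 1.3], [-0.67, 0.63, 1.18, -0.07, 1.58, 1.32], [-0.71, 0.46, 1.41, -0.08, 1.52, 1.28]]
wide 1 [[-0.23, -0.02, 1.82, 0.02, 1.19, 1.41], [-0.23, 0.18, 2.04, 0.03, 0.78, 1.39], [-0.21, 0.25, 1.83, 0.02, 0.92, 1.43]]
wide -1 [[-0.23, -0.02, 1.82, 0.02, 1.19, -1.73], [-0.23, 0.18, 2.04, 0.03, 0.78, -1.75], [-0.21, 0.25, 1.83, 0.02, 0.92, -1.71]]
```

View pics/c.png

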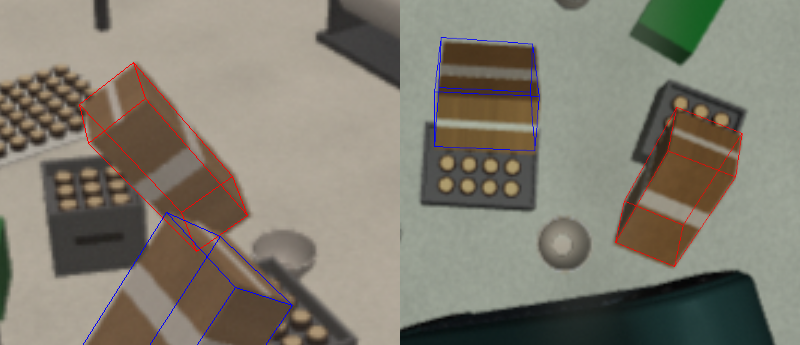

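The crop confirms both: the red wireframe sits on the kraft carton at the small grey crate (right panel about (680,190)), and the blue one on the wide kraft carton at the larger grey crate (about (487,95)). Fit is within about 2 mm. I'll push the tall one first.

```bash
python3 - <<'E'
from h import *
c=C["tall"];P=lambda *a,**k:pose(c,*a,flip=-1,**k)
manip.gripper_to(0.0)
p0=np.array(manip.current_tool_pos()); manip.servo_line(p0+[0,0,.15],v=.25)
manip.goto(*P(35,.03,.17))
manip.servo_line(*P(35,.03,0),v=.15)
print(manip.current_contact_force())
manip.servo_line(*P(35,.004),v=.05)
manip.servo_line(*P(15),v=.045)
print(manip.current_contact_force())
manip.hold(.3)
f=manip.current_tool_pos(); print(f)
manip.hold(1.0)
p=manip.read_camera("scene");q=manip.read_camera("top")
for n in("tall_carton","tall_carton_heel","tall_carton_top_edge"):print(n,[(round(d["conf"],2),np.round(d["at"],3).tolist()) for r in(p,q) for d in manip.tip_of(r,n)[:3]])
cv2.imwrite("pics/d.png",np.hstack([cv2.resize(p["image"][70:270,150:350],(400,400)),cv2.resize(q["image"][140:340,220:420],(400,400))]))
print(manip.current_clock())
E
```

```text
[0.30441164 0.56009073 0.64542934]
[1.89986037 0.19012891 6.57962935]
[ 0.44747593 -0.33344433  0.19842367]
tall_carton [(0.85, [0.666, -0.322, 0.044]), (0.58, [0.348, -0.29, 0.015]), (0.64, [0.664, -0.324, 0.044])]
tall_carton_heel [(0.86, [0.661, -0.323, 0.086]), (0.88, [0.66, -0.326, 0.088])]
tall_carton_top_edge [(0.93, [0.457, -0.339, 0.219]), (0.47, [0.768, -0.192, -0.004]), (0.93, [0.854, -0.449, -0.0])]
9.95
```

View pics/d.png

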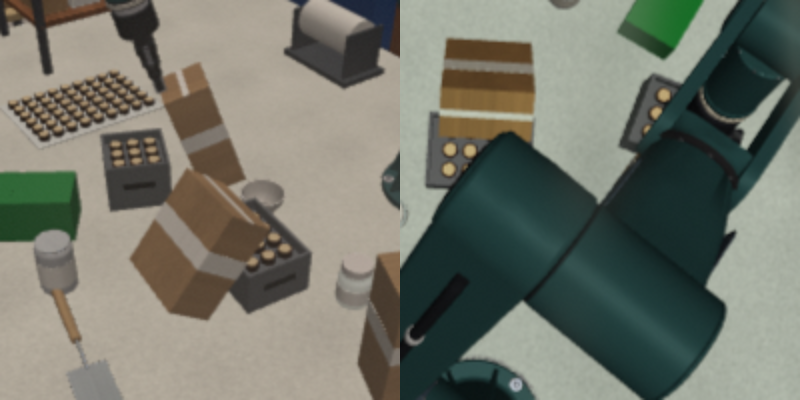

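The tall carton has only come up to about 19° and still leans on the fingertips (left panel about (160,90)). I'll re-read the force before continuing.

```bash
python3 - <<'E'
from h import *
print(manip.current_contact_force(),manip.current_moment(),manip.current_tool_pos(),manip.current_width())
p=manip.read_camera("scene");w=manip.read_camera("wrist")
for n in("tall_carton_top_edge","tall_carton_foot"):print(n,[(round(d["conf"],2),np.round(d["at"],3).tolist()) for r in(p,w) for d in manip.tip_of(r,n)[:3]])
c=C["tall"];im=cv2.resize(p["image"],None,fx=6,fy=6,interpolation=cv2.INTER_CUBIC)
def box(c,th,L,col,sh=0):
    a=np.deg2rad(th);d=np.array([np.cos(c["yaw"]),np.sin(c["yaw"]),0]);y=np.cross(Z,d)
    up=np.sin(a)*d+np.cos(a)*Z;xx=np.cos(a)*d-np.sin(a)*Z
    v=[tuple(int(6*t) for t in proj(p,c["foot"]+sh*d-i*L[0]*xx+(j-.5)*L[1]*y+m*L[2]*up)) for i in(0,1) for j in(0,1) for m in(0,1)]
    for i in range(8):
      for b in (1,2,4):
        if not i&b: cv2.line(im,v[i],v[i|b],col,1)
box(c,19,(.09,.1,.23),(0,0,255))
cv2.imwrite("pics/e.png",np.hstack([cv2.resize(im[460:1000,1200:1740],(400,400)),cv2.resize(w["image"],(400,400))]))
E
```

```text
[ 1.79176406 -0.07099509  5.36493544] [ 0.1258248  -0.14013974 -0.05532369] [ 0.44746756 -0.33343283  0.19840416] -0.00018809954772092564
tall_carton_top_edge [(0.87, [0.457, -0.338, 0.216]), (0.67, [0.449, -0.336, 0.213])]
tall_carton_foot [(0.54, [0.342, -0.153, -0.001]), (0.4, [0.532, -0.031, -0.003]), (0.62, [0.391, -0.309, 0.001])]
```

View pics/e.png

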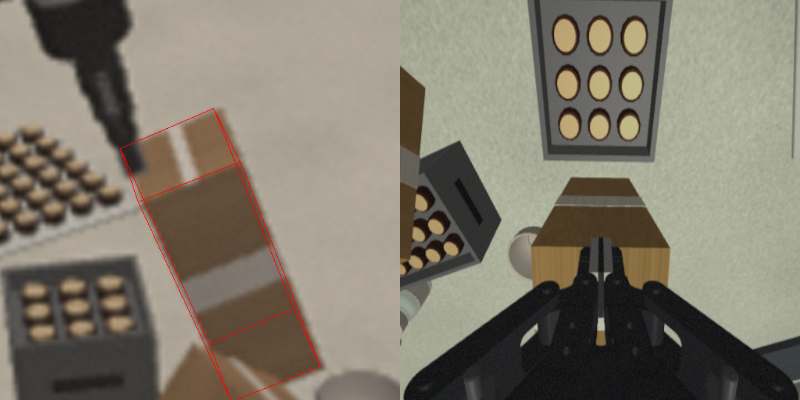

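```bash
python3 - <<'E'
from h import *
def pj(p,X):
    q=p["R"]@X+p["t"]; return np.array([p["fx"]*q[0]/q[2]+p["cx"],p["fy"]*q[1]/q[2]+p["cy"]])
T=np.array(manip.current_tool_pos());R=Ro.from_rotvec(manip.current_ee_rot()).as_matrix()
p=manip.read_camera("scene");w=manip.read_camera("wrist");c=C["tall"]
S=8
def draw(p,th,x0,y0,n):
    im=cv2.resize(p["image"][y0:y0+n,x0:x0+n],None,fx=400/n,fy=400/n,interpolation=cv2.INTER_CUBIC)
    f=lambda X:tuple(int(v) for v in (pj(p,X)+.5-[x0,y0])*400/n)
    a=np.deg2rad(th);d=np.array([np.cos(c["yaw"]),np.sin(c["yaw"]),0]);y=np.cross(Z,d)
    up=np.sin(a)*d+np.cos(a)*Z;xx=np.cos(a)*d-np.sin(a)*Z
    v=[f(c["foot"]-i*.09*xx+(j-.5)*.1*y+m*.23*up) for i in(0,1) for j in(0,1) for m in(0,1)]
    for i in range(8):
      for b in (1,2,4):
        if not i&b: cv2.line(im,v[i],v[i|b],(0,0,255),1)
    for s in (0,.02,.04,.06): 
      for xw in (-.011,.011): cv2.circle(im,f(T-s*R[:,2]+xw*R[:,0]),2,(0,255,0),-1)
    return im
cv2.imwrite("pics/f.png",np.hstack([draw(p,18,200,80,80),draw(w,18,156,192,190)]))
print(R[:,0],w["R"].round(2).tolist(),(-w["R"].T@w["t"]).round(3))
E
```

```text
[ 0.88799565 -0.3805365  -0.25817765] [[-0.39, -0.92, 0.0], [-0.78, 0.33, 0.53], [-0.49, 0.21, -0.85]] [ 0.553 -0.378  0.337]
```

View pics/f.png

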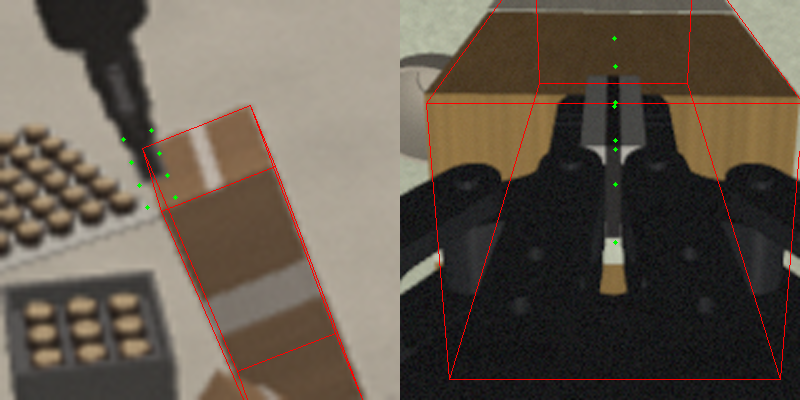

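The fingertip (left panel about (150,180)) actually sits on the carton's top face. The visible finger end is about 20 mm short of the nominal TCP, so my engagement was too shallow. The measured force runs along the top-face normal, which agrees. The carton is at about 18°, already past balance (21°), and the tip is holding it there. I'll carry it a little further back along its arc and lift off, so that it drops onto its base.

```bash
python3 - <<'E'
from h import *
c=C["tall"];d=np.array([np.cos(c["yaw"]),np.sin(c["yaw"]),0])
T=np.array(manip.current_tool_pos());R=Ro.from_rotvec(manip.current_ee_rot()).as_matrix()
T1=T-.012*d+.004*Z; manip.servo_line(T1,v=.03); print(manip.current_contact_force())
manip.servo_line(T1-.03*R[:,2],v=.06);print(manip.current_contact_force())
manip.servo_line(T1-.03*R[:,2]+.05*d+.06*Z,v=.15)
manip.hold(.7)
p=manip.read_camera("scene");w=manip.read_camera("wrist")
for n in("tall_carton","tall_carton_top_edge","tall_carton_foot","tall_carton_heel","tall_crate"):print(n,[(round(e["conf"],2),np.round(e["at"],3).tolist()) for r in(p,w) for e in manip.tip_of(r,n)[:3]])
cv2.imwrite("pics/g.png",np.hstack([cv2.resize(p["image"][70:270,150:350],(400,400)),cv2.resize(w["image"],(400,300),)[:, :] if 0 else cv2.resize(w["image"],(400,400))]))
print(manip.current_clock())
E
```

```text
[ 0.12926893 -0.40916884  0.06061053]
[ 0.37558543  0.23546984 -0.38093171]
tall_carton [(0.6, [0.342, -0.29, 0.002]), (0.6, [0.661, -0.324, 0.045]), (0.16, [0.766, -0.194, -0.0]), (0.64, [0.344, -0.29, -0.002])]
tall_carton_top_edge [(0.71, [0.389, -0.308, 0.227]), (0.34, [0.383, -0.306, -0.002])]
tall_carton_foot [(0.84, [0.385, -0.306, 0.001]), (0.72, [0.658, -0.329, 0.002]), (0.22, [0.775, 0.206, 0.001]), (0.9, [0.39, -0.308, -0.001]), (0.3, [0.448, -0.33, 0.0])]
tall_carton_heel [(0.83, [0.659, -0.324, 0.085])]
tall_crate [(0.55, [0.44, -0.332, -0.001]), (0.6, [0.449, -0.328, -0.0])]
13.5333
```

View pics/g.png

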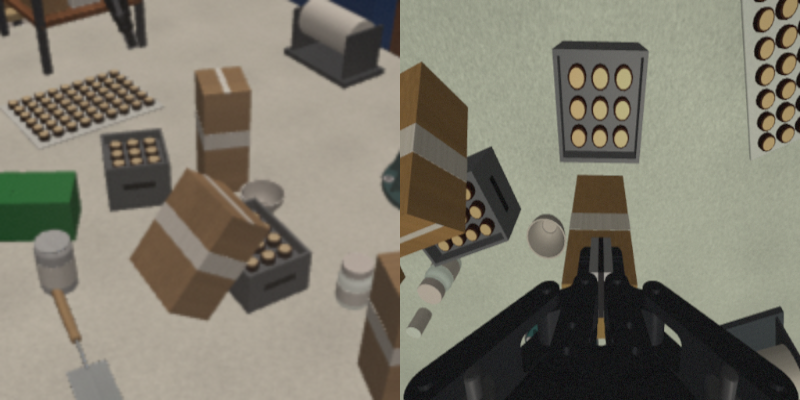

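The tall carton now stands on its base. Its foot is unmoved (0.388,-0.307), its top edge is directly above at z≈0.23, and in the wrist view (600,230) it is square to the crate with a clear gap. Next is the wide one, with the finger engaged 20 mm deeper.

```bash
python3 - <<'E'
from h import *
c=C["wide"];c["tilt"]=14;P=lambda *a,**k:pose(c,*a,flip=1,s=.042,**k)
for a in ((38,.03,.2),(38,.03,0),(38,.005,0),(17,0,0)): print(P(*a)[0].round(3), np.round(manip.solve_ik(*P(*a)),2))
T=np.array(manip.current_tool_pos()); manip.servo_line(T+.06*Z,v=.2)
manip.goto(*P(38,.03,.2)); print(manip.current_contact_force())
print(manip.servo_line(*P(38,.03,0),v=.15,threshold=8),manip.current_contact_force(),manip.current_clock())
w=manip.read_camera("wrist");p=manip.read_camera("scene")
cv2.imwrite("pics/i.png",np.hstack([cv2.resize(p["image"][100:250,170:320],(400,400)),cv2.resize(w["image"],(400,400))]))
print("edge",[(round(e["conf"],2),np.round(e["at"],3).tolist()) for r in(p,w) for e in manip.tip_of(r,"wide_carton_top_edge")[:2]])
E
```

```text
[ 0.453 -0.027  0.306] [-0.25 -0.09  1.84  0.04  1.15  1.39]
[ 0.453 -0.027  0.106] [-0.25  0.19  2.14  0.08  0.58  1.34]
[ 0.478 -0.029  0.106] [-0.24  0.22  2.09  0.07  0.59  1.36]
[ 0.544 -0.035  0.138] [-0.21  0.25  1.92  0.05  0.73  1.4 ]
[ 0.31800367 -0.88580374  0.51447898]
False [-0.40502121  0.33821992  0.29717672] 16.7417
edge [(0.79, [0.479, -0.029, 0.148]), (0.61, [0.48, -0.031, 0.148]), (0.24, [0.365, 0.134, 0.001])]
```

View pics/i.png

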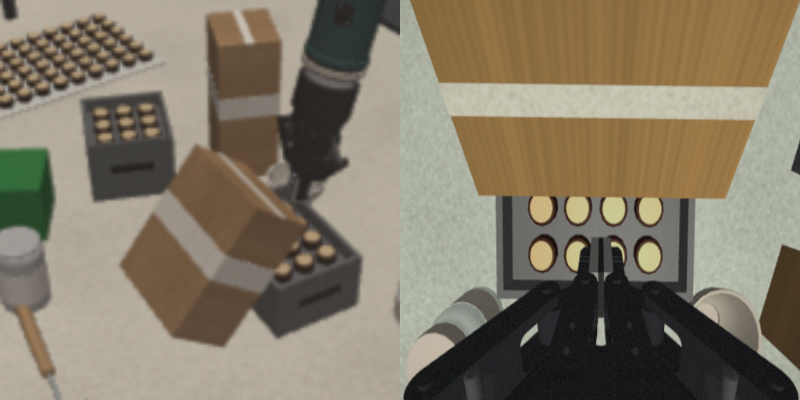

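The fingertip is over the chocolates (wrist view (600,240)), centred on the wide carton's top edge (centre about (602,197)) and parallel to it, with no contact yet. Now I push.

```bash
python3 - <<'E'
from h import *
c=C["wide"];c["tilt"]=14;P=lambda *a,**k:pose(c,*a,flip=1,s=.042,**k)
manip.servo_line(*P(38,.005),v=.05);print(manip.current_contact_force())
for th in (31,24.5,19):
    manip.servo_line(*P(th),v=.045);print(th,manip.current_contact_force().round(2))
manip.hold(.8);print(manip.current_contact_force().round(2))
w=manip.read_camera("wrist");p=manip.read_camera("scene")
for n in("wide_carton","wide_carton_top_edge","wide_carton_foot"):print(n,[(round(e["conf"],2),np.round(e["at"],3).tolist()) for r in(p,w) for e in manip.tip_of(r,n)[:2]])
cv2.imwrite("pics/j.png",np.hstack([cv2.resize(p["image"][100:250,170:320],(400,400)),cv2.resize(w["image"],(400,400))]))
print(manip.current_clock())
E
```

```text
[ 0.07157989 -0.63544706  0.19738968]
31 [-0.57  0.88  1.24]
24.5 [0.16 0.09 0.2 ]
19 [-0.34 -0.25 -0.32]
[ 0.34  0.4  -0.24]
wide_carton [(0.98, [0.64, -0.043, 0.003]), (0.59, [0.597, -0.04, 0.188]), (0.34, [0.344, -0.288, -0.0])]
wide_carton_top_edge [(0.77, [0.598, -0.04, 0.189]), (0.25, [0.681, -0.044, 0.002])]
wide_carton_foot [(0.86, [0.593, -0.04, -0.001])]
20.7333
```

View pics/j.png

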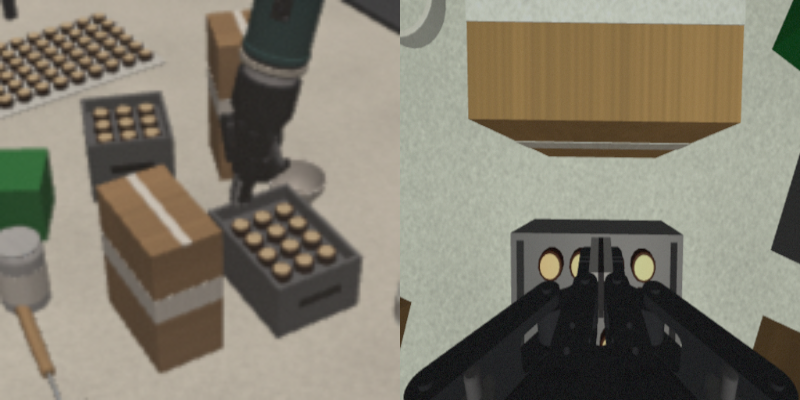

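The wide carton stands upright, square to its crate (wrist view: edges parallel, rows 122 and 220), with its foot still at x≈0.597. I'll retract, do a final check of all things and hand in.

```bash
python3 - <<'E'
from h import *
c=C["wide"];d=np.array([np.cos(c["yaw"]),np.sin(c["yaw"]),0])
T=np.array(manip.current_tool_pos()); manip.servo_line(T+.03*d+.01*Z,v=.1)
manip.servo_line(T+.03*d+.2*Z,v=.2); manip.hold(.5)
p=manip.read_camera("scene");q=manip.read_camera("top")
for n in("tall_carton","tall_carton_top_edge","wide_carton","wide_carton_top_edge","standing_carton","bowl","jar"):print(n,[(round(e["conf"],2),np.round(e["at"],3).tolist()) for r in(p,q) for e in manip.tip_of(r,n)[:2]])
cv2.imwrite("pics/k.png",np.hstack([cv2.resize(p["image"],(400,300)),cv2.resize(q["image"],(400,300))]))
print(manip.current_contact_force().round(2),manip.current_clock())
E
```

```text
tall_carton [(0.66, [0.344, -0.287, 0.0]), (0.58, [0.661, -0.324, 0.046]), (0.75, [0.662, -0.324, 0.043]), (0.74, [0.345, -0.285, 0.0])]
tall_carton_top_edge [(0.61, [0.389, -0.303, 0.229]), (0.79, [0.854, -0.451, 0.002]), (0.77, [0.384, -0.304, 0.231])]
wide_carton [(0.86, [0.642, -0.043, 0.0]), (0.94, [0.641, -0.042, 0.0])]
wide_carton_top_edge [(0.79, [0.598, -0.039, 0.191]), (0.55, [0.682, -0.049, 0.002])]
standing_carton [(0.9, [0.442, 0.309, -0.004]), (0.56, [0.444, 0.311, 0.0])]
bowl [(0.76, [0.342, -0.155, -0.003]), (0.22, [0.341, -0.29, -0.001]), (0.97, [0.343, -0.154, -0.002])]
jar [(0.62, [0.365, 0.138, 0.001]), (0.48, [0.367, 0.134, -0.002]), (0.39, [0.303, -0.268, -0.003])]
[-0.75  0.3   0.96] 23.6
```

View pics/k.png

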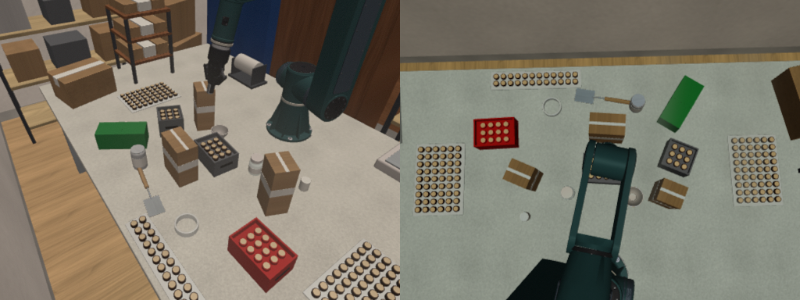

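```bash
python3 -c "
from rig import manip
print(manip.sign_off())"
```

```text
the job is handed in; nothing more can be done
None
```

Both leaning cartons now stand upright on their bases and the job is handed in; the robot clock read 23.6 s at the last check, limit 54 s. I pushed each one back over its lower crate-side edge with the closed fingers, the tall one first.

**Last checks:**

| | Tall carton | Wide carton |
|---|---|---|
| Foot position before and after | within about 4 mm | within about 4 mm |
| Underside height | z ≈ 0 | z ≈ 0 |
| Top edge | about 0.230 m, directly above the foot | about 0.190 m, directly above the foot |
| Facing its crate | -22.6° (started at about -23°) | square to its crate in the picture |
| Gap to crate | clear | clear |

- **Other things on the table:** The standing carton read the same as at the start. The bowl, jar, look-alikes and the rest look untouched in the pictures, but I did not measure their positions beforehand. The gripper is lifted clear of everything.

**What went wrong on the way:**
- **Shallow first push:** On the tall carton the real finger end was about 20 mm short of the nominal TCP. The fingertip slid onto the carton's top face and pressed down with about 5 to 7 N, holding it at about 18°. I carried it a little further back and lifted off, and it dropped onto its base.
- **Correction:** I set the finger 20 mm deeper for the wide carton, and that push went cleanly with forces of about 1 to 2 N.
- **Look-alike:** The networks kept reporting the green box as a tall carton, and I ignored those readings.

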